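# Make up two tasting orders at the cheese stall

### The job

Make up two tasting orders: the blue tray gets the orange cheese block and the dark fig jam jar with the gold lid; the white tray gets the pale herb cheese wedge, the red waxed round cheese and the amber honey jar with the white lid. Put each one upright, flat on the floor of the well that is cut for it (cheese pieces in the rectangular wells, the waxed round in the large round well, jars in the small round wells) without dropping anything. Leave the green pesto jar and the knife where they are.

Things in the scene. Friction and masses are not known exactly. Their poses are not given: they have to be found in the camera images.
- orange_cheese: Deep orange block of hard cheese with a brown rind on one end: 84 mm long (its x), 40 mm wide (its y), 50 mm high, vertical sides, about 0.17 kg, lying on the counter. Origin at the centre of its underside, z up.
- herb_cheese: Pale yellow cheese wedge with green herb flecks and a brown rind on its tall end: 90 mm long (its x), 40 mm wide (its y) between two parallel vertical sides. The top slopes from 56 mm high at the rind end (-x) to 28 mm at the nose (+x), about 43 mm at mid-length; about 0.14 kg. Origin at the centre of its underside, z up.
- wax_round: Small round cheese in bright red wax: a plain upright cylinder 60 mm in diameter, 45 mm high, edges rounded, about 0.14 kg. Origin at the centre of its underside, z up.
- fig_jar: Fig jam: very dark purple jar with a gold (brass) lid and a paper band; closed jar, a plain upright cylinder 44 mm in diameter and 62 mm tall (lid from 50 mm up, 43 mm in diameter), about 0.15 kg, standing on the counter; origin at the centre of its underside, z up.
- honey_jar: Honey: amber yellow jar with a white lid and a paper band; closed jar, a plain upright cylinder 44 mm in diameter and 62 mm tall (lid from 50 mm up, 43 mm in diameter), about 0.15 kg, standing on the counter; origin at the centre of its underside, z up.
- pesto_jar: Pesto: green jar with a green lid and a paper band, not ordered, to be left standing; closed jar, a plain upright cylinder 44 mm in diameter and 62 mm tall (lid from 50 mm up, 43 mm in diameter), about 0.15 kg, standing on the counter; origin at the centre of its underside, z up.
- blue_tray: Blue order tray, a slab 132 mm (x) by 172 mm (y), 16 mm high, fixed to the counter, with cork-brown floors in its two flat-bottomed wells 11 mm deep (their floors 5 mm above the counter). Rectangular well 104 mm (x) by 62 mm (y) centred at x 0, y -42 mm; round well 64 mm in diameter centred at x 0, y +42 mm. Origin at the centre of its underside, z up.
- white_tray: White order tray, a slab 132 mm (x) by 256 mm (y), 16 mm high, fixed to the counter, with cork-brown floors in its three flat-bottomed wells 11 mm deep (their floors 5 mm above the counter). Rectangular well 104 mm (x) by 62 mm (y) centred at x 0, y -88 mm; large round well 80 mm in diameter centred at x 0, y +2 mm; small round well 64 mm in diameter centred at x 0, y +86 mm. Origin at the centre of its underside, z up.
- knife: Cheese knife with a red handle, lying loose along its x on the counter at the far left, 280 mm long, 16 mm high; to be left alone. Origin on the counter under the blade, 20 mm in front of the handle; the handle points to -x.
Things that resemble listed ones, but are neither listed nor needed, are in the scene too. Several things look just like the honey_jar: the one meant starts farthest to the robot's left.

How it is judged:
By the outcome, as a careful person would: the job done as asked, in the order asked, and still so for the second after the job is handed in, with the robot touching nothing.
It also fails if it takes over 128 s, if anything falls off the work surface, if the arm or the gripper's body presses on something with over 40 N, if the wrist force passes 120 N, or if a joint passes its speed limit or range.

### The arm

A 7-joint arm with a two-finger parallel gripper is mounted at the origin on the work surface. World frame = base frame: x ahead of the robot, y to its left, z up, the work surface at z = 0. Lengths are in m, angles in rad, forces in N, time in s.
With the tool pointing down it reaches from about 0.4 to 0.9 m from the base axis. Payload 5.5 kg.
Tool frame: the origin (TCP) lies midway between the tips of the shut fingers; the grasp point (between the pads) lies 19 mm behind it (manip.grip_depth is the distance from the TCP to the grasp point, in m); z points along the fingers, x is the direction in which the jaws open and shut, and the axes are right-handed (so a half turn about z gives the same grasp; the last joint's range is limited). The gripper opens to 92 mm and grips with 3 to 60 N. Pads are 19 mm wide; open, the fingers measure 130 mm over their backs; the gripper's body (75 mm by 190 mm) begins 47 mm behind the grasp point.
Start: joints at [-1.045, 0.501, -0.427, 1.55, 0.221, 1.138, -0.21], TCP at [0.169, 0.628, 0.227] pointing down, gripper open.
Joint ranges: [-2.88, 2.88], [-0.31, 2.03], [-1.54, 1.56], [0.2, 2.42], [-1.41, 4.55], [0.19, 2.02], [-2.57, 2.57]. Speed limits (rad/s): [2.57, 2.57, 3.14, 3.14, 3.14, 3.14, 3.14].

### API

Orientations are given as a unit quaternion [x, y, z, w].
In Python, from bench import manip, effector, viewer gives the robot as it stands. Calls block until the motion is done:
- manip.move_pose(position, orientation): joint-space move of the TCP to a pose.
- manip.servo_line(position, ori=None, vel=0.15): straight line of the TCP; ori=None keeps the orientation; vel is the mean speed in m/s.
- manip.movej(angles): joint-space move.
- effector.open_jaws() and effector.close(f_grip=None): open the fingers fully, or close them until they stop; f_grip is the grip in N (None keeps the last).
- manip.sleep(seconds).
- manip.solve_ik(position, orientation): joint angles nearest the present ones, or None.
- viewer.get_image(name): name is "scene" or "top" or "wrist"; returns the picture (420x560x3 uint8, red, green, blue); there is no depth.
- viewer.get_calibration(name): a dict with "vfov" (degrees; the focal length in pixels is half the picture's height over the tangent of half this angle, whatever the lens; pixels are square), "cx", "cy" (the principal point, pixels), "eye" and "attitude" of the camera in the world. Camera axes: x right, y down, z forward; pixel columns grow to the right and rows downward; lengths in m; the calibration is good to about 2 mm. The wrist camera is an equidistant fisheye: a pixel r from the principal point sees the ray r / f radians off the axis. A picture is of the moment at which its call begins: read the wrist's pose just before it. get_calibration takes no time and is no camera call; for the wrist camera it gives the pose at the moment of the call.
A pose or a line that the arm cannot do raises manip.PlanningError and nothing moves.
- manip.hand_in(): hands the job in, once; it reports no verdict.
Readings, each from a call of its own:
- manip.current_clock(): time.
- manip.current_q(): joint angles.
- manip.current_joint_velocities(): joint speeds.
- manip.current_tau(): joint torques, N m.
- manip.current_tool_pos(): TCP position.
- manip.current_tcp_rot(): TCP orientation.
- manip.current_force(): force on the tool from outside, world axes, zero at the start.
- manip.current_wrist_torque(): the same for the moment, N m.
- manip.current_finger_gap(): finger opening in m.
Only numpy, scipy, OpenCV 4.12 (cv2) and the standard library are available. Lean on these libraries where they do the work, as an engineer would, in place of code of your own. Each camera call takes 0.05 s, during which the arm holds its last target.

## Working session

There is one attempt and no reset: what is moved stays moved. The work goes in short steps, each a Python script; the robot and the scene stay as the last script left them, time stands still between calls to the robot, and variables do not carry over. Pictures are saved under pics/ and viewed, and the job is handed in when it is done.

```bash
ls; mkdir -p pics
python3 - <<'E'
from bench import manip, effector, viewer
import cv2
for n in ["scene","top","wrist"]:
    im=viewer.get_image(n); cv2.imwrite(f"pics/{n}0.png",im[:,:,::-1])
    c=viewer.get_calibration(n); print(n,c)
print(manip.current_clock(),manip.current_tool_pos(),manip.current_tcp_rot(),manip.grip_depth)
E
```

```text
pics
scene {'vfov': 55.64496112628526, 'cx': 282.71053457487335, 'cy': 208.96981396872124, 'eye': array([0.93953679, 0.42940141, 0.97284597]), 'attitude': array([ 0.41543176,  0.86497145, -0.25555451, -0.11803698])}
top {'vfov': 51.102922432483325, 'cx': 283.0729279965633, 'cy': 213.12011681252775, 'eye': array([0.36255668, 0.03272532, 1.34064537]), 'attitude': array([ 0.70956604, -0.70263844,  0.04069797, -0.03404309])}
wrist {'vfov': 65.70646984690485, 'cx': 277.17387634423375, 'cy': 211.0236326557445, 'eye': array([0.09656939, 0.64636742, 0.38480484]), 'attitude': array([0.78582867, 0.60244346, 0.08441595, 0.11139621])}
0.15 [0.16877491 0.62713554 0.2259047 ] [ 7.93647199e-01  6.08377783e-01 -6.27712275e-04  4.51390959e-04] 0.0188
```

View pics/scene0.png

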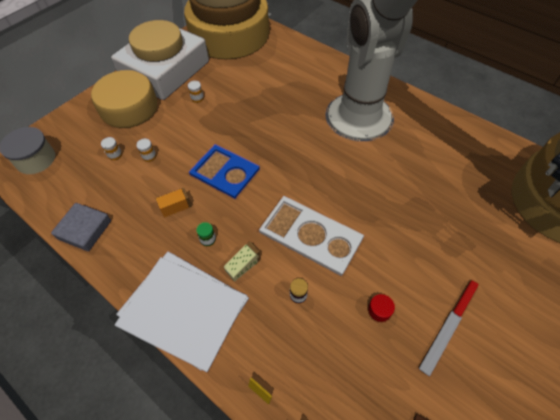

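View pics/top0.png

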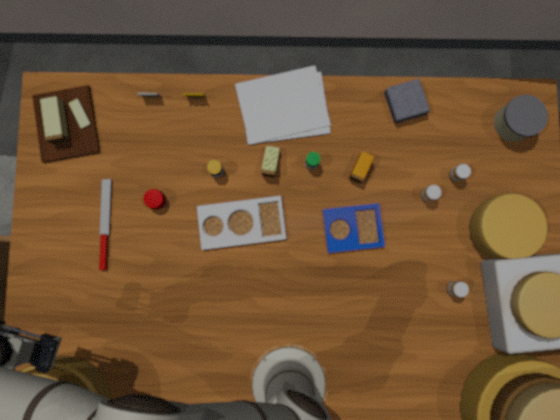

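View pics/wrist0.png

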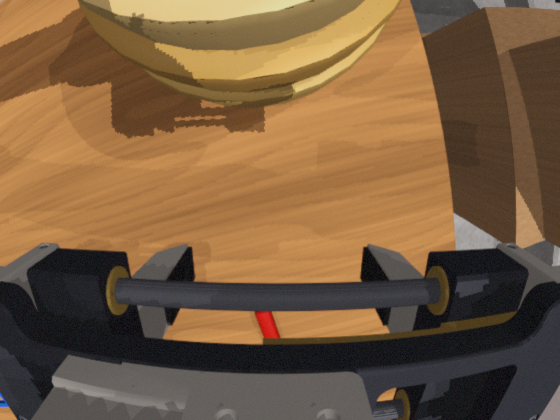

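Scene view: white-lid jars at (196,90), (110,148) and (146,149). Top view: white lids at (433,192), (463,172) and (460,289); gold lid at (215,168); green lid at (313,159); red round at (154,199); herb wedge at (271,160); orange block at (362,167). I'll enlarge crops next.

```bash
cat > h.py <<'E'
import numpy as np, cv2
from scipy.spatial.transform import Rotation as R
def pix2w(c,uv,z):
    f=210/np.tan(np.radians(c['vfov']/2))
    uv=np.atleast_2d(uv).astype(float)
    d=np.c_[(uv[:,0]-c['cx'])/f,(uv[:,1]-c['cy'])/f,np.ones(len(uv))]
    d=R.from_quat(c['attitude']).apply(d)
    t=(z-c['eye'][2])/d[:,2]
    return c['eye']+t[:,None]*d
def w2pix(c,P):
    f=210/np.tan(np.radians(c['vfov']/2))
    d=R.from_quat(c['attitude']).inv().apply(np.atleast_2d(P)-c['eye'])
    return np.c_[c['cx']+f*d[:,0]/d[:,2],c['cy']+f*d[:,1]/d[:,2]]
def crop(im,x0,y0,x1,y1,s):
    im=cv2.resize(im[y0:y1,x0:x1],None,fx=s,fy=s,interpolation=cv2.INTER_CUBIC)
    for x in range((x0+9)//10*10,x1,10):
        cv2.line(im,((x-x0)*s,0),((x-x0)*s,12 if x%50 else 30),(255,255,255),1)
        if x%20==0: cv2.putText(im,str(x),((x-x0)*s,25),0,.4,(255,255,255),1)
    for y in range((y0+9)//10*10,y1,10):
        cv2.line(im,(0,(y-y0)*s),(12 if y%50 else 30,(y-y0)*s),(255,255,255),1)
        if y%20==0: cv2.putText(im,str(y),(14,(y-y0)*s+4),0,.4,(255,255,255),1)
    return im
E
python3 - <<'E'
import cv2
from h import *
t=cv2.imread('pics/top0.png'); s=cv2.imread('pics/scene0.png')
cv2.imwrite('pics/tA.png',crop(t,135,140,295,255,5))
cv2.imwrite('pics/tB.png',crop(t,295,145,395,255,5)); cv2.imwrite('pics/tC.png',crop(t,415,150,485,305,3))
cv2.imwrite('pics/sA.png',crop(s,220,190,400,325,4)); cv2.imwrite('pics/sB.png',crop(s,90,75,270,250,3))
from bench import viewer
c=viewer.get_calibration('top')
for n,uv,z in [('hj',(433,192),.062),('hj2',(463,172),.062),('hj3',(460,289),.062),('fig',(215,168),.062),('pesto',(313,159),.062),('red',(154,199),.045),('herb',(271,160),.04),('or',(362,167),.05),('wt',(241,222),.016),('bt',(353,229),.016),('knife',(105,215),.0)]:
    print(n,pix2w(c,uv,z)[0])
E
```

```text
hj [ 0.56562206 -0.42077131  0.062     ]
hj2 [ 0.62663015 -0.51175836  0.062     ]
hj3 [ 0.28340371 -0.49136534  0.062     ]
fig [0.63033539 0.22370889 0.062     ]
pesto [ 0.66079426 -0.06602338  0.062     ]
red [0.53832406 0.40460028 0.045     ]
herb [0.66138375 0.05901317 0.04      ]
or [ 0.64089145 -0.21378578  0.05      ]
wt [0.4749141  0.14784523 0.016     ]
bt [ 0.45709451 -0.19114568  0.016     ]
knife [0.49352304 0.56481789 0.        ]
```

View pics/tA.png

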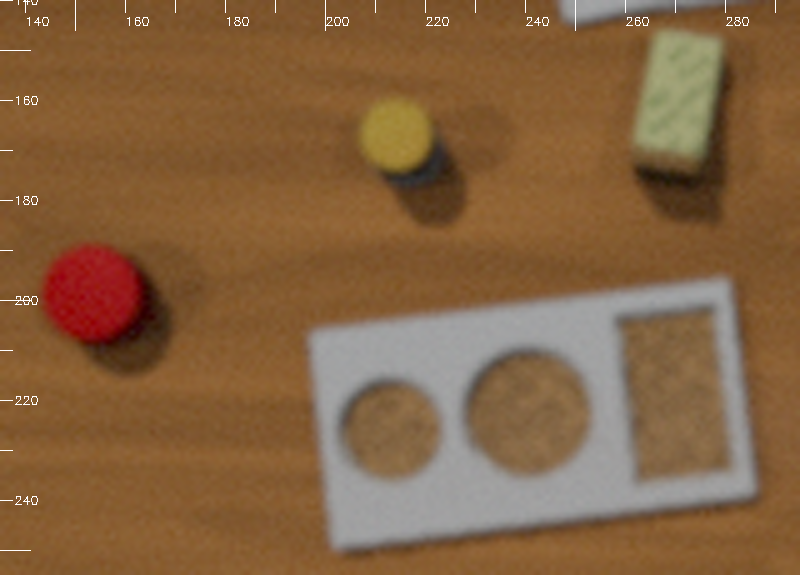

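View pics/tB.png

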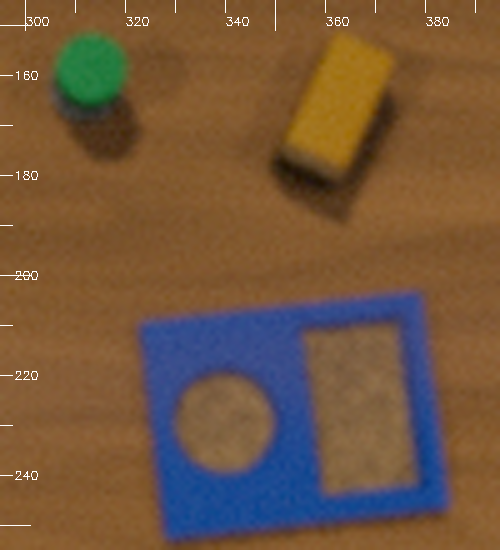

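View pics/tC.png

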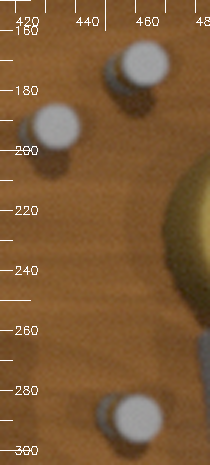

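View pics/sA.png

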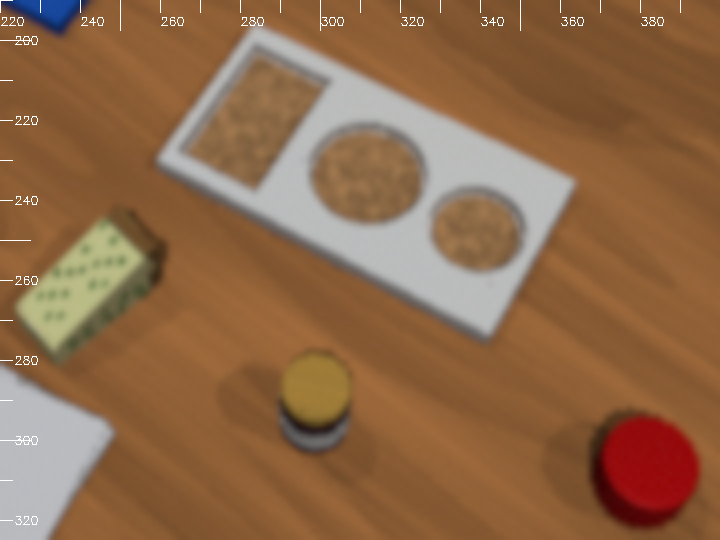

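View pics/sB.png

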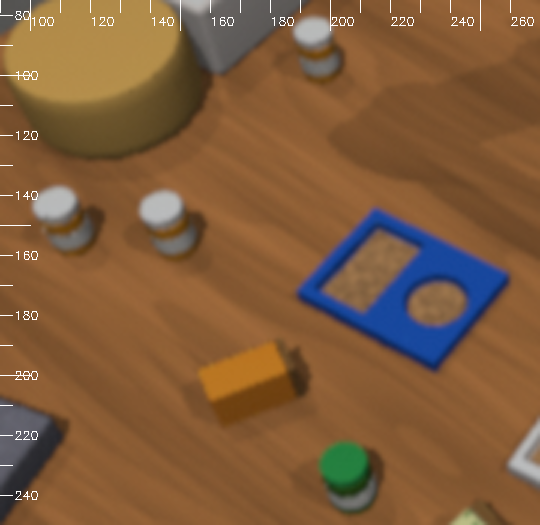

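```bash
cat > fit.py <<'E'
from h import *
from bench import viewer
from scipy.optimize import least_squares
cs={k:viewer.get_calibration(k) for k in('top','scene')}
def up(o,s,p): p=np.array(p,float); return (p+.5)/s-.5+np.array(o)
TA=lambda p:up((135,140),5,p); TB=lambda p:up((295,145),5,p); TC=lambda p:up((415,150),3,p)
SA=lambda p:up((220,190),4,p); SB=lambda p:up((90,75),3,p)
def T(p,L):
    L=np.atleast_2d(L).astype(float); c,s=np.cos(p[2]),np.sin(p[2])
    return np.c_[p[0]+c*L[:,0]-s*L[:,1],p[1]+s*L[:,0]+c*L[:,1],L[:,2]]
def fit(p0,obs,yaw=True):
    def r(p):
        p=p if yaw else [p[0],p[1],0]
        return np.concatenate([(w2pix(cs[c],T(p,L))-uv).ravel() for c,L,uv in obs])
    s=least_squares(r,p0 if yaw else p0[:2],loss='soft_l1'); return s.x,np.round(s.fun,1)
E
cat > runfit.py <<'E'
from fit import *
res={}
def tray(n,hx,hy,p0,t,s,circ):
    L=[(hx,hy,.016),(hx,-hy,.016),(-hx,-hy,.016),(-hx,hy,.016)]
    obs=[('top',L,t),('scene',L,s)]+circ
    return fit(p0,obs)
a=tray('w',.066,.128,[.475,.148,0.05],TA([(310,330),(730,278),(758,495),(333,550)]),SA([(488,337),(157,158),(255,25),(576,182)]),
 [('top',[(0,.002,.016),(0,.086,.016)],TA([(528,411),(391,428)]))])
print('white',a); res['white']=a[0]
a=tray('b',.066,.086,[.457,-.19,0.05],TB([(138,323),(422,292),(449,510),(169,541)]),SB([(434,370),(300,294),(376,209),(509,275)]),
 [('top',[(0,.042,.016)],TB([(225,424)]))])
print('blue',a); res['blue']=a[0]
for n,z,o in [('fig',.062,[('top',TA([(397,135)])),('scene',SA([(316,389)]))]),
 ('red',.045,[('top',TA([(93,293)])),('scene',SA([(649,465)]))]),
 ('pesto',.062,[('top',TB([(92,68)])),('scene',SB([(344,465)]))]),
 ('honey',.062,[('top',TC([(57,127)])),('scene',SB([(161,209)]))])]:
    a=fit([.6,0,0],[(c,[(0,0,z)],uv) for c,uv in o],False); print(n,a); res[n]=np.r_[a[0],0]
# orange: top corners, nose(+x) left/right
L=[(.042,.02,.05),(.042,-.02,.05)]
a=fit([.64,-.214,-.4],[('top',L,TB([(340,33),(395,58)])),('top',[(-.042,.02,.05),(-.042,-.02,.05)],TB([(284,145),(334,180)])),
  ('scene',L,SB([(212,398),(199,376)]))])
print('orange',a); res['orange']=a[0]
L=[(.045,.02,.028),(.045,-.02,.028)]
a=fit([.66,.06,-.2],[('top',L,TA([(657,31),(723,40)])),('scene',L,SA([(58,361),(15,306)])),('top',[(-.045,.02,.056),(-.045,-.02,.056)],TA([(634,158),(703,168)]))])
print('herb',a); res['herb']=a[0]
import json; json.dump({k:list(v) for k,v in res.items()},open('res.json','w'))
E
cat > overlay.py <<'E'
from fit import *
import json
res=json.load(open('res.json'))
def draw(cam,o,s,img,x1,y1,fn):
    im=crop(cv2.imread(img),o[0],o[1],x1,y1,s)
    def poly(p,L,close=True):
        q=w2pix(cs[cam],T(p,L)); q=((q+.5-np.array(o))*s-.5)
        cv2.polylines(im,[np.int32(q*8)],close,(255,255,0),1,cv2.LINE_AA,3)
    def rect(cx,cy,hx,hy,z): return [(cx+hx,cy+hy,z),(cx+hx,cy-hy,z),(cx-hx,cy-hy,z),(cx-hx,cy+hy,z)]
    def circ(cx,cy,r,z): t=np.linspace(0,6.283,40); return np.c_[cx+r*np.cos(t),cy+r*np.sin(t),z+0*t]
    w,b=res['white'],res['blue']
    for z in(0,.016): poly(w,rect(0,0,.066,.128,z)); poly(b,rect(0,0,.066,.086,z))
    poly(w,rect(0,-.088,.052,.031,.016)); poly(b,rect(0,-.042,.052,.031,.016))
    poly(w,circ(0,.002,.04,.016));poly(w,circ(0,.086,.032,.016));poly(b,circ(0,.042,.032,.016))
    for n,r,h in(('fig',.022,.062),('honey',.022,.062),('pesto',.022,.062),('red',.03,.045)):
        for z in(0,h): poly(res[n],circ(0,0,r,z))
    for z in(0,.05): poly(res['orange'],rect(0,0,.042,.02,z))
    poly(res['herb'],rect(0,0,.045,.02,0)); poly(res['herb'],[(.045,.02,.028),(.045,-.02,.028),(-.045,-.02,.056),(-.045,.02,.056)])
    cv2.imwrite(fn,im)
draw('top',(135,140),5,'pics/top0.png',295,255,'pics/oA.png')
draw('top',(295,140),4,'pics/top0.png',485,255,'pics/oB.png')
draw('scene',(220,190),4,'pics/scene0.png',400,325,'pics/oC.png')
draw('scene',(90,120),4,'pics/scene0.png',270,250,'pics/oD.png')
E
python3 runfit.py && python3 overlay.py
```

```text
white (array([0.4759044 , 0.14701361, 0.1335021 ]), array([ 0.2, -0.3,  0. , -0.1, -0.2, -0.5,  0.2, -0.9,  0.6, -0.5,  0.3,
        0.1,  0.4, -0.4,  0.2, -0.1,  0.4, -0. ,  0.2, -0. ]))
blue (array([ 0.46233232, -0.19235294,  0.12152716]), array([ 0.4, -0.3, -0.5, -0.3,  0. , -0.8, -0.5, -0.6,  0.7, -2. , -0.5,
       -1. ,  0.3, -0.5,  0.8, -0.5,  0. , -0.6]))
fig (array([0.6373261 , 0.22702141]), array([-0.1, -0.9,  0.3, -0.6]))
red (array([0.54482716, 0.40772975]), array([-0.2, -1.4,  0.3, -0.8]))
pesto (array([ 0.66585305, -0.06534609]), array([-0.2, -0.9,  0.2, -0.8]))
honey (array([ 0.56825476, -0.42296099]), array([ 0. , -0.9,  0.5, -0.7]))
orange (array([ 0.64599372, -0.2141141 , -0.46254041]), array([-0.4, -1.1,  0.6, -0.1, -1.5,  1. ,  0.6,  0. , -0.3,  0.9,  0.2,
       -2.5]))
herb (array([ 0.66343203,  0.06088692, -0.12854902]), array([ 0. , -0.8, -0.2, -0.8, -0.5, -2.6,  0.3,  0.8,  0.1,  0.7, -0.4,
        0.6]))
```

View pics/oA.png

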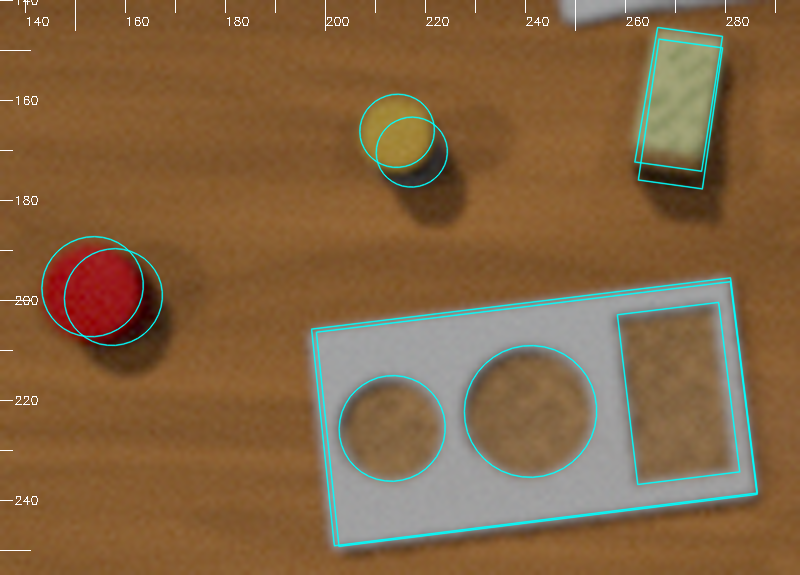

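View pics/oB.png

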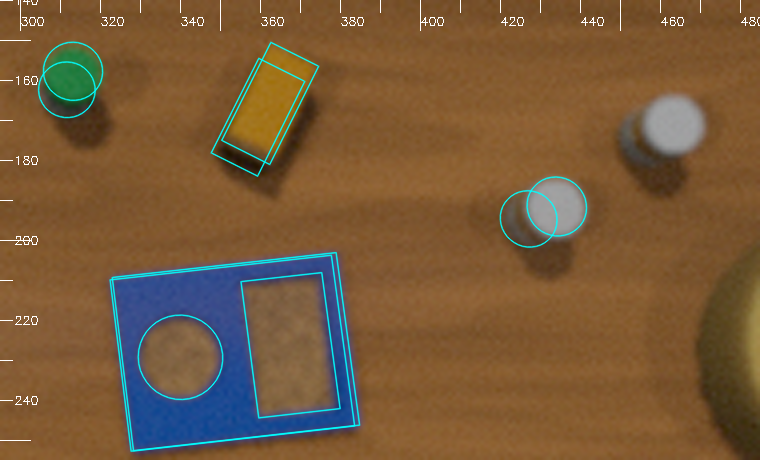

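View pics/oC.png

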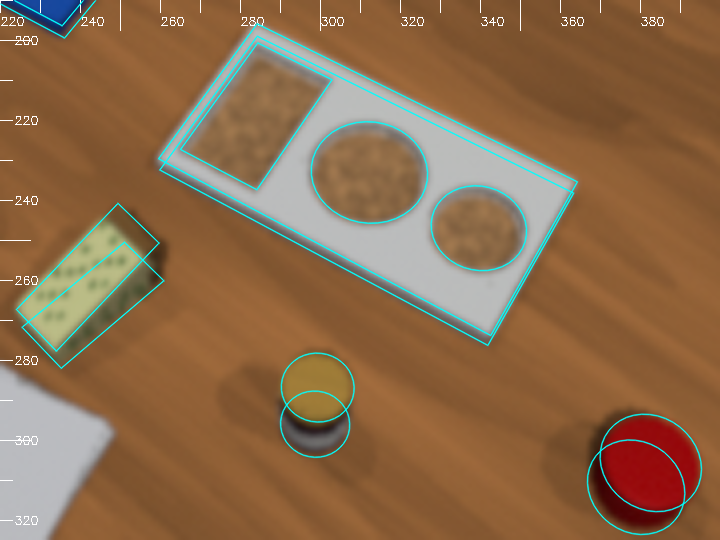

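View pics/oD.png

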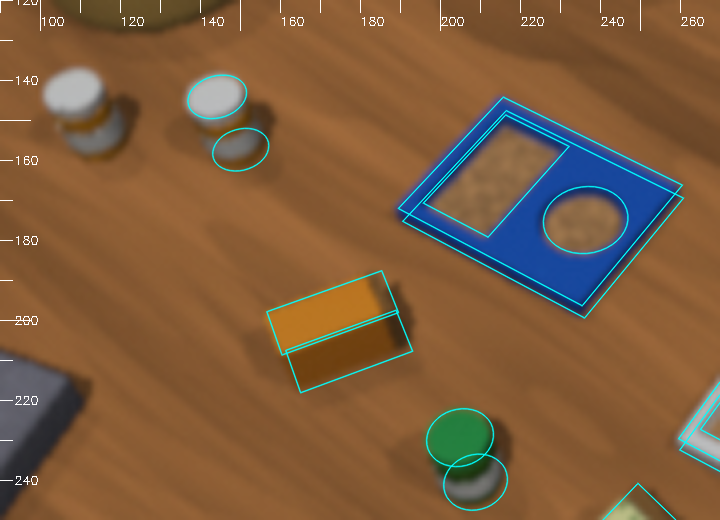

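Overlays fit both views within about 1–2 px, roughly 3 mm. The honey jar to take is the one at top (433,192), y=-0.42; the look-alikes are at y=-0.51 and -0.49. Next, a feasibility check on the grasp and place poses.

```bash
cat > ops.py <<'E'
from h import *
import json
from bench import manip, effector, viewer
res=json.load(open('res.json'))
def q(a):
    return R.from_matrix(np.array([[np.cos(a),np.sin(a),0],[np.sin(a),-np.cos(a),0],[0,0,-1]])).as_quat()
def loc(p,x,y):
    c,s=np.cos(p[2]),np.sin(p[2]); return np.array([p[0]+c*x-s*y,p[1]+s*x+c*y])
W,B=res['white'],res['blue']
pi=np.pi
a_h=np.arctan2(.091,.061)-0 # direction
# name: pick xy, tool yaw, grip height, place xy, tool yaw
o=res['orange']; h=res['herb']
ori={'orange':(loc(o,0,0),o[2]+pi/2,.034,loc(B,0,-.042),B[2]+pi/2),
'fig':(np.array(res['fig'][:2]),None,.040,loc(B,0,.042),B[2]),
'herb':(loc(h,-.005,0),h[2]+pi/2,.033,loc(W,-.005,-.088),W[2]+pi/2),
'red':(np.array(res['red'][:2]),None,.033,loc(W,0,.002),W[2]),
'honey':(np.array(res['honey'][:2]),np.arctan2(.091,.061)-0*pi,.040,loc(W,0,.086),W[2])}
E
python3 - <<'E'
from ops import *
for n,(p,a,g,pp,pa) in ori.items():
    print(n,p.round(3),pp.round(3))
    for nm,xy,aa in(('pick',p,a),('place',pp,pa)):
        al=[aa,aa+pi] if aa is not None else [0,pi/2,pi,-pi/2]
        for x in al:
            r=[manip.solve_ik([*xy,z],q(x)) for z in(g-.019,.18)]
            print(' ',nm,round(np.degrees(x)),[None if v is None else np.round(v,2).tolist() for v in r])
E
```

```text
orange [ 0.646 -0.214] [ 0.467 -0.234]
  pick 63 [[0.2, 0.76, 0.12, 1.6, -0.12, 0.78, 1.48], [0.07, 0.58, 0.31, 1.53, -0.19, 1.06, 1.53]]
  pick 243 [[-0.17, 0.88, 0.68, 1.62, -0.67, 0.89, -1.26], [-0.17, 0.65, 0.68, 1.54, -0.44, 1.11, -1.42]]
  place 97 [[0.3, 0.56, 0.14, 2.02, -0.14, 0.57, 2.23], [-0.02, 0.33, 0.52, 1.94, -0.2, 0.92, 2.29]]
  place 277 [[-0.32, 0.83, 0.97, 2.04, -0.97, 0.83, -0.21], [-0.23, 0.38, 0.79, 1.95, -0.33, 0.95, -0.73]]
fig [0.637 0.227] [ 0.457 -0.151]
  pick 0 [[-0.35, 0.75, -0.04, 1.61, 0.04, 0.79, -0.41], [-0.31, 0.56, -0.11, 1.53, 0.07, 1.06, -0.43]]
  pick 90 [[-0.17, 0.77, -0.3, 1.6, 0.29, 0.81, 0.98], [-0.18, 0.57, -0.29, 1.52, 0.17, 1.07, 1.06]]
  pick 180 [[0.02, 0.83, -0.59, 1.59, 0.56, 0.89, 2.36], [0.02, 0.63, -0.6, 1.52, 0.38, 1.12, 2.48]]
  pick -90 [[-0.54, 0.76, 0.23, 1.62, -0.23, 0.79, -1.78], [-0.56, 0.57, 0.26, 1.54, -0.16, 1.06, -1.83]]
  place 7 [[-0.22, 0.57, 0.58, 2.13, -0.56, 0.6, 0.89], [-0.11, 0.24, 0.43, 2.03, -0.13, 0.89, 0.51]]
  place 187 [[1.22, 1.03, -1.3, 2.08, 1.19, 1.11, 2.57], [-0.77, 0.6, 1.37, 2.05, -0.68, 1.07, -2.09
[... 847 characters left out ...]
8], [-0.85, 0.57, 0.25, 1.53, -0.15, 1.06, -2.14]]
  place 8 [[-0.33, 0.53, -0.03, 2.07, 0.03, 0.54, -0.25], [-0.36, 0.26, 0.0, 1.98, -0.0, 0.9, -0.22]]
  place 188 [[0.12, 0.61, -0.58, 2.06, 0.56, 0.63, 2.43], [0.63, 0.6, -1.29, 1.95, 0.66, 1.1, 2.33]]
honey [ 0.568 -0.423] [0.464 0.232]
  pick 56 [[0.37, 0.82, 0.35, 1.53, -0.34, 0.85, 1.82], [0.12, 0.73, 0.77, 1.46, -0.53, 1.17, 1.96]]
  pick 236 [[0.17, 0.91, 0.68, 1.54, -0.66, 0.94, -1.1], [0.17, 0.7, 0.68, 1.46, -0.46, 1.15, -1.23]]
  place 8 [[-0.46, 0.55, -0.07, 2.02, 0.07, 0.58, -0.44], [-0.45, 0.29, -0.08, 1.93, 0.03, 0.92, -0.41]]
  place 188 [[-0.02, 0.64, -0.62, 2.0, 0.58, 0.68, 2.27], [0.03, 0.36, -0.66, 1.92, 0.27, 0.95, 2.52]]
```

```bash
sed -i "s/np.arctan2(.091,.061)-0\*pi/np.radians(34)/" ops.py
python3 - <<'E'
from ops import *
p,a,g,pp,pa=ori['orange']
manip.move_pose([*p,.15],q(a))
print(manip.current_clock(),manip.current_tool_pos(),viewer.get_calibration('wrist'))
cv2.imwrite('pics/w1.png',viewer.get_image('wrist')[:,:,::-1])
cv2.imwrite('pics/t1.png',viewer.get_image('top')[:,:,::-1])
E
```

```text
3.5333 [ 0.64642998 -0.2128211   0.14998695] {'vfov': 65.70646984690485, 'cx': 277.17387634423375, 'cy': 211.0236326557445, 'eye': array([ 0.57937931, -0.18012175,  0.30887969]), 'attitude': array([0.84164131, 0.52164701, 0.07393533, 0.11856583])}
```

View pics/w1.png

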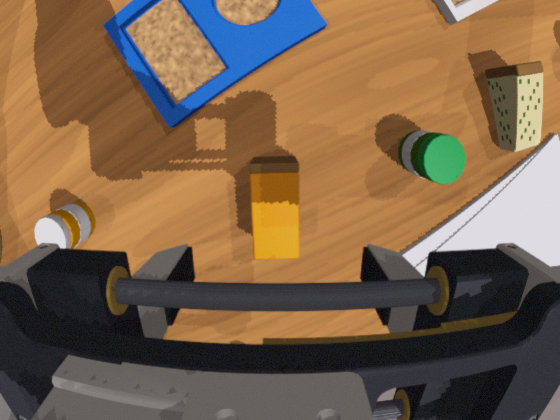

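The wrist picture shows the orange block centred between the jaws at (275,210), the honey jar at (65,225), pesto at (435,157), herb at (515,105) and the blue tray well at (175,50). I'll overlay the models using the fisheye model.

```bash
cat >> h.py <<'E'
def w2fish(c,P):
    f=210/np.tan(np.radians(c['vfov']/2))
    d=R.from_quat(c['attitude']).inv().apply(np.atleast_2d(P)-c['eye'])
    rr=np.hypot(d[:,0],d[:,1]); k=f*np.arctan2(rr,d[:,2])/np.maximum(rr,1e-9)
    return np.c_[c['cx']+k*d[:,0],c['cy']+k*d[:,1]]
def fish2w(c,uv,z):
    f=210/np.tan(np.radians(c['vfov']/2)); uv=np.atleast_2d(uv)-np.array([c['cx'],c['cy']])
    r=np.hypot(*uv.T); th=r/f; s=np.sin(th)/np.maximum(r,1e-9)
    d=R.from_quat(c['attitude']).apply(np.c_[uv*s[:,None],np.cos(th)])
    return c['eye']+((z-c['eye'][2])/d[:,2])[:,None]*d
E
cat > ov2.py <<'E'
from h import *
import json
def T(p,L):
    L=np.atleast_2d(L).astype(float); c,s=np.cos(p[2]),np.sin(p[2])
    return np.c_[p[0]+c*L[:,0]-s*L[:,1],p[1]+s*L[:,0]+c*L[:,1],L[:,2]]
def rect(cx,cy,hx,hy,z): return [(cx+hx,cy+hy,z),(cx+hx,cy-hy,z),(cx-hx,cy-hy,z),(cx-hx,cy+hy,z)]
def circ(cx,cy,r,z): t=np.linspace(0,6.283,40); return np.c_[cx+r*np.cos(t),cy+r*np.sin(t),z+0*t]
def dense(L): L=np.array(L,float); return np.concatenate([np.linspace(L[i],L[(i+1)%len(L)],8) for i in range(len(L))])
def overlay(src,c,dst,proj=w2fish,s=2,box=(0,0,560,300)):
    res=json.load(open('res.json')); x0,y0,x1,y1=box
    im=crop(cv2.imread(src),x0,y0,x1,y1,s)
    def poly(p,L):
        qq=proj(c,T(p,dense(L))); qq=(qq-[x0,y0]+.5)*s-.5
        cv2.polylines(im,[np.int32(qq*8)],True,(255,255,0),1,cv2.LINE_AA,3)
    w,b=res['white'],res['blue']
    poly(w,rect(0,0,.066,.128,.016)); poly(b,rect(0,0,.066,.086,.016))
    poly(w,rect(0,-.088,.052,.031,.016)); poly(b,rect(0,-.042,.052,.031,.016))
    poly(w,circ(0,.002,.04,.016));poly(w,circ(0,.086,.032,.016));poly(b,circ(0,.042,.032,.016))
    for n,r,h in(('fig',.022,.062),('honey',.022,.062),('pesto',.022,.062),('red',.03,.045)):
        for z in(0,h): poly(res[n],circ(0,0,r,z))
    for z in(0,.05): poly(res['orange'],rect(0,0,.042,.02,z))
    poly(res['herb'],rect(0,0,.045,.02,0)); poly(res['herb'],[(.045,.02,.028),(.045,-.02,.028),(-.045,-.02,.056),(-.045,.02,.056)])
    cv2.imwrite(dst,im)
E
python3 - <<'E'
from ov2 import *
from bench import viewer
overlay('pics/w1.png',viewer.get_calibration('wrist'),'pics/w1o.png',box=(0,0,280,280))
overlay('pics/w1.png',viewer.get_calibration('wrist'),'pics/w1p.png',box=(220,0,560,280))
E
```

```text
(no output)
```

View pics/w1o.png

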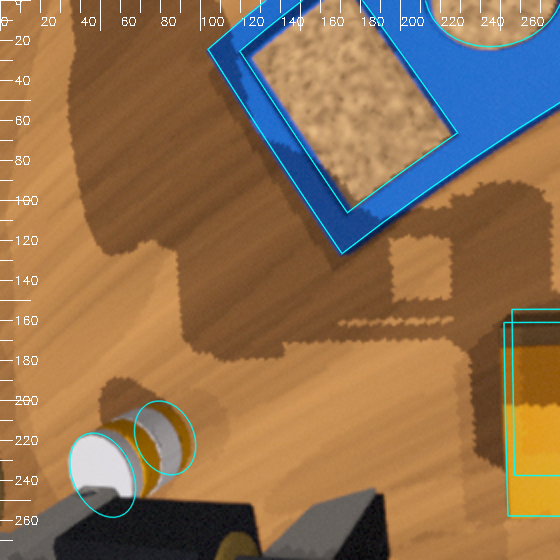

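View pics/w1p.png

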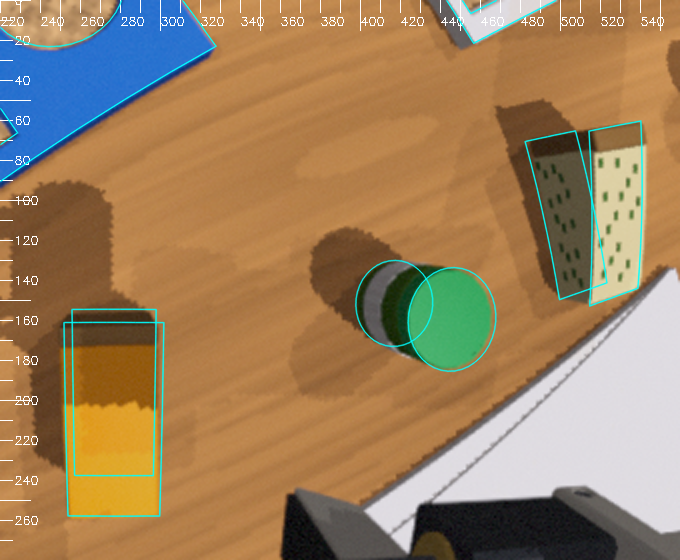

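The models agree with the wrist view to within about 2 px (1–2 mm), so I'll pick and place the orange block now.

```bash
cat >> ops.py <<'E'
def st(m=''):
    print(m,'t%.2f'%manip.current_clock(),'tcp',np.round(manip.current_tool_pos(),4),'gap %.4f'%manip.current_finger_gap(),'F',np.round(manip.current_force(),1))
def pick(n,a=None,dxy=(0,0),hov=.15,f=20):
    p,a0,g,pp,pa=ori[n]; a=a0 if a is None else a; p=p+np.array(dxy)
    manip.move_pose([*p,hov],q(a))
    manip.servo_line([*p,g-manip.grip_depth],vel=.12); st('down')
    effector.close(f_grip=f); st('closed')
    manip.servo_line([*p,hov+.02],vel=.15); st('lift')
def place(n,hov=.14,up=.16,rel=.0008):
    p,a0,g,pp,pa=ori[n]; z=g-manip.grip_depth+.005
    manip.move_pose([*pp,hov],q(pa)); st('over')
    manip.servo_line([*pp,z+.012],vel=.12); st('near')
    manip.servo_line([*pp,z+rel],vel=.02); st('at')
    return z
def release(n,up=.16):
    pp=ori[n][3]; effector.open_jaws(); st('open'); manip.servo_line([*pp,up],vel=.15); st('up')
def shot(nm,cam='wrist'):
    c=viewer.get_calibration(cam); cv2.imwrite(f'pics/{nm}.png',viewer.get_image(cam)[:,:,::-1]); return c
E
python3 - <<'E'
from ops import *
pick('orange'); shot('w2')
place('orange'); shot('w3')
E
```

```text
down t5.16 tcp [ 0.6469 -0.2144  0.0163] gap 0.0918 F [ 0.8 -0.6 -0.8]
closed t6.02 tcp [ 0.6459 -0.2141  0.0151] gap 0.0399 F [ 0.8 -0.7 -0.8]
lift t7.20 tcp [ 0.6451 -0.2138  0.1687] gap 0.0397 F [ 0.4  1.  -2. ]
over t8.01 tcp [ 0.4682 -0.2342  0.1402] gap 0.0402 F [-0.2  0.1 -0.7]
near t9.06 tcp [ 0.4681 -0.2343  0.0328] gap 0.0397 F [ 0.1 -0.4 -0.7]
at t9.77 tcp [ 0.4674 -0.234   0.0209] gap 0.0399 F [-0.7  0.5 -2.1]
```

View pics/w3.png

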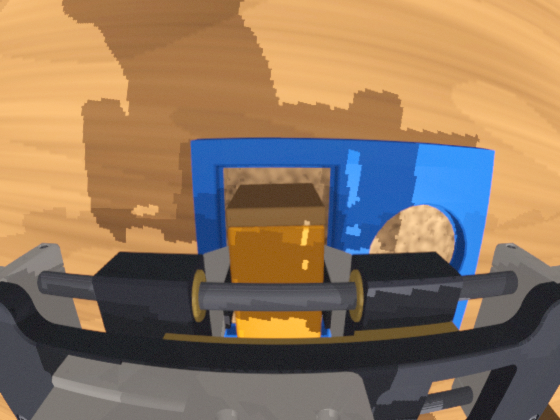

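The block is inside the well at (275,260), aligned with it. I'll lower the last millimetre and release.

```bash
cat >> ops.py <<'E'
def settle(n):
    p,a0,g,pp,pa=ori[n]; z=g-manip.grip_depth+.005
    for dz in (.0003,0,-.0004):
        manip.servo_line([*pp,z+dz],vel=.01); manip.sleep(.15); st('settle %g'%dz)
        if np.mean([manip.current_force()[2] for _ in range(3)])>2: break
E
python3 - <<'E'
from ops import *
settle('orange'); release('orange'); shot('w4')
E
```

```text
settle 0.0003 t10.22 tcp [ 0.4675 -0.2341  0.0205] gap 0.0403 F [-0.4 -0.  -1.4]
settle 0 t10.62 tcp [ 0.4674 -0.234   0.0202] gap 0.0402 F [ 0.4 -0.5 -1.9]
settle -0.0004 t11.02 tcp [ 0.4675 -0.234   0.0201] gap 0.0400 F [-2.1  1.7  4.3]
open t11.98 tcp [ 0.4674 -0.2341  0.0198] gap 0.0923 F [ 0.2 -0.1 -1.2]
up t13.07 tcp [ 0.4668 -0.2337  0.1592] gap 0.0915 F [ 0.2 -0.1  0.2]
```

View pics/w4.png

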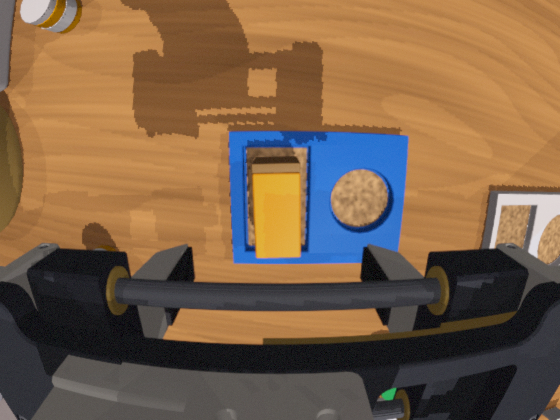

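The orange block is seated flat at (277,210) in the blue rectangular well. The fig jar is next.

Run:
```python
from ops import *
p=ori['fig'][0]
manip.move_pose([*p,.15],q(0)); c=shot('w5')
from ov2 import overlay
overlay('pics/w5.png',c,'pics/w5o.png',box=(150,0,450,290))
st()
```

```text
t15.22 tcp [0.6377 0.2255 0.15  ] gap 0.0919 F [ 0.1 -0.2  0.7]
```

View pics/w5o.png

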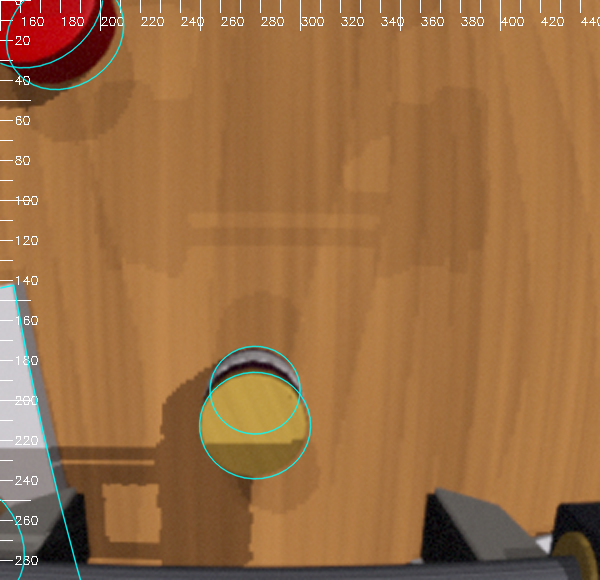

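The gold-lid fig jar is at (275,210), matching the model.

Run:
```python
from ops import *
pick('fig',a=0); place('fig'); shot('w6')
settle('fig'); release('fig'); c=shot('w7');
```

```text
down t16.69 tcp [0.6382 0.2273 0.0222] gap 0.0921 F [0.  0.  0.6]
closed t17.51 tcp [0.6373 0.227  0.0212] gap 0.0437 F [0.2 0.1 0.7]
lift t18.65 tcp [0.6364 0.2268 0.1687] gap 0.0436 F [-0.8 -0.5 -1.7]
over t20.20 tcp [ 0.4584 -0.1498  0.1402] gap 0.0432 F [ 0.7 -0.2 -1.6]
near t21.20 tcp [ 0.4578 -0.1509  0.0387] gap 0.0434 F [-0.6 -0.3 -1.1]
at t21.91 tcp [ 0.4572 -0.1507  0.0269] gap 0.0437 F [-0.4 -0.6 -1.3]
settle 0.0003 t22.36 tcp [ 0.4573 -0.1506  0.0265] gap 0.0435 F [ 0.6  0.1 -0.3]
settle 0 t22.76 tcp [ 0.4572 -0.1506  0.0262] gap 0.0435 F [ 0.2  0.  -1.6]
settle -0.0004 t23.16 tcp [ 0.4573 -0.1507  0.026 ] gap 0.0437 F [-1.2  0.1  4.7]
open t24.08 tcp [ 0.4572 -0.1507  0.0258] gap 0.0916 F [0.3 0.4 0.6]
up t25.12 tcp [ 0.4566 -0.1504  0.1593] gap 0.0920 F [-0.4 -0.5 -0.3]
```

View pics/w7.png

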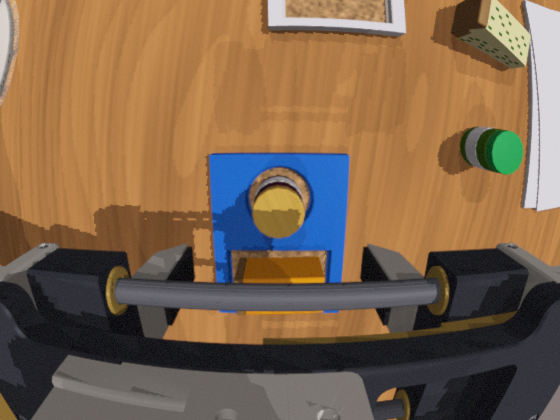

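View pics/w6.png

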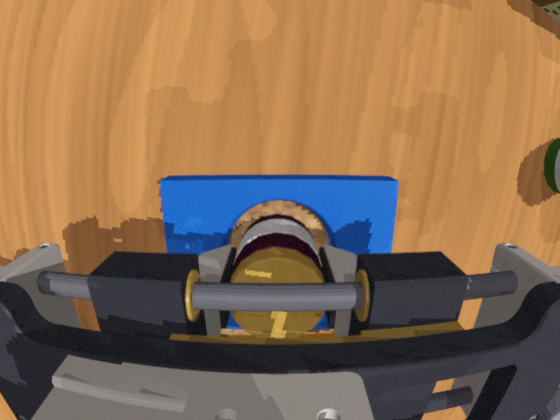

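The fig jar stands in the blue round well at (280,200). The herb wedge comes next, with a hover check first.

Run:
```python
from ops import *
p,a=ori['herb'][:2]
manip.move_pose([*p,.15],q(a)); c=shot('w8')
from ov2 import overlay
overlay('pics/w8.png',c,'pics/w8o.png',box=(130,0,450,290))
st()
```

```text
t26.35 tcp [0.6578 0.059  0.1497] gap 0.0922 F [-0.1 -0.7  0.2]
```

View pics/w8o.png

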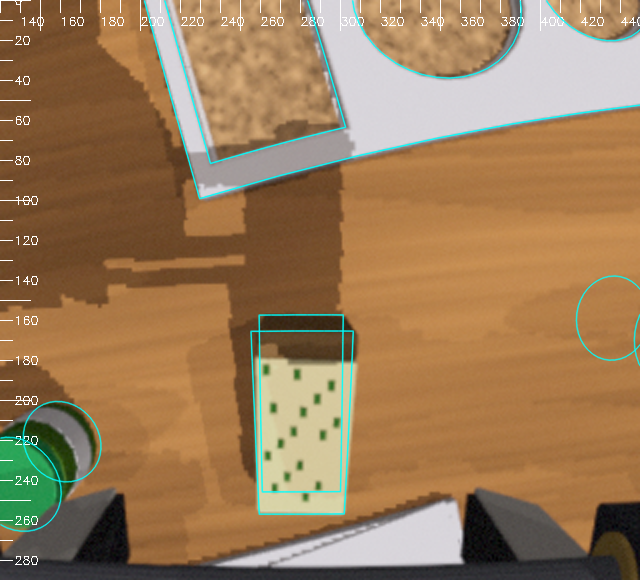

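The wedge sits at (283,210), within about 1 mm and 1° of the model, so I'll go ahead.

Run:
```python
from ops import *
pick('herb'); place('herb'); shot('w9')
settle('herb')
```

```text
down t27.88 tcp [0.6594 0.0616 0.0152] gap 0.0919 F [ 0.1 -0.   0.1]
closed t28.74 tcp [0.6585 0.0617 0.0142] gap 0.0400 F [ 0.5 -0.5 -0.8]
lift t29.93 tcp [0.6576 0.0614 0.1687] gap 0.0403 F [ 0.4  0.1 -1.4]
over t30.68 tcp [0.483  0.0592 0.14  ] gap 0.0402 F [ 0.1  0.5 -1.2]
near t31.73 tcp [0.4834 0.0592 0.0317] gap 0.0398 F [ 0.6 -0.9 -1.1]
at t32.44 tcp [0.4826 0.0591 0.0199] gap 0.0402 F [-1.   0.2 -1.2]
settle 0.0003 t32.89 tcp [0.4827 0.0592 0.0195] gap 0.0397 F [-0.5  0.2 -1.3]
settle 0 t33.29 tcp [0.4827 0.0591 0.0192] gap 0.0401 F [-0.7  1.  -1.5]
settle -0.0004 t33.69 tcp [0.4828 0.0591 0.0191] gap 0.0399 F [-2.2 -0.1  5.2]
```

View pics/w9.png

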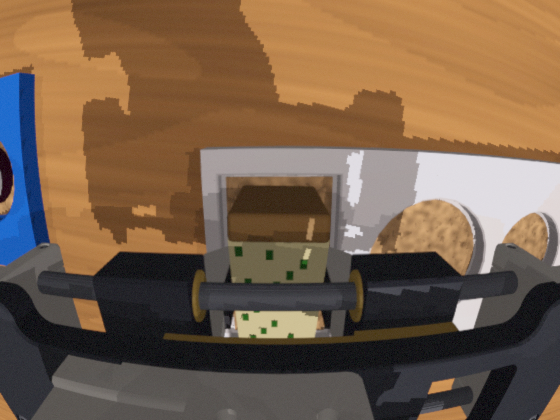

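The herb wedge is inside its well at (278,260). I'll release it and hover over the red round.

Run:
```python
from ops import *
release('herb'); shot('w10')
p=ori['red'][0]
manip.move_pose([*p,.15],q(0)); c=shot('w11')
from ov2 import overlay
overlay('pics/w11.png',c,'pics/w11o.png',box=(130,0,450,290))
st()
```

```text
open t34.66 tcp [0.4827 0.0591 0.0188] gap 0.0913 F [ 0.2  0.2 -0.5]
up t35.75 tcp [0.4819 0.059  0.1592] gap 0.0920 F [ 0.4 -0.1 -0.3]
 t37.67 tcp [0.5454 0.4065 0.15  ] gap 0.0916 F [-0.1  0.3  0.1]
```

View pics/w10.png

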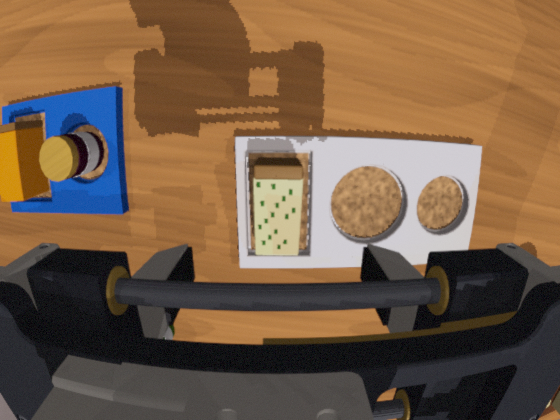

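View pics/w11o.png

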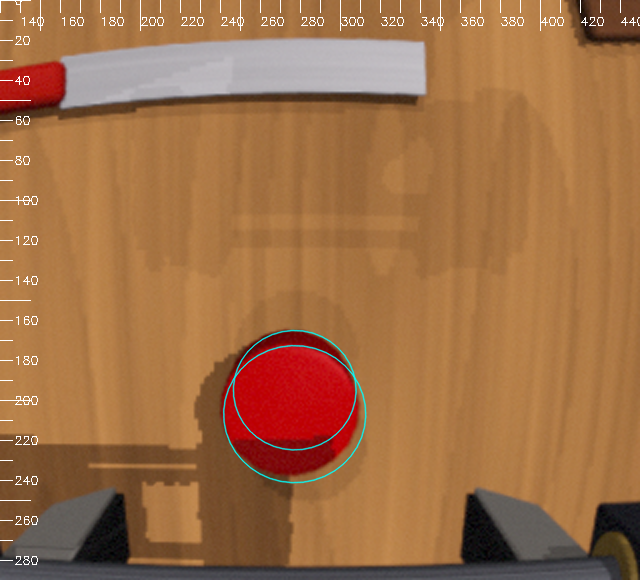

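The herb wedge is seated at (278,210), and the red round matches the model to about 2 mm at (277,203).

Run:
```python
from ops import *
pick('red',a=0,dxy=(0,.001)); place('red'); shot('w12')
settle('red')
```

```text
down t39.20 tcp [0.5456 0.4092 0.0152] gap 0.0919 F [-0.3  0.  -0.1]
closed t39.82 tcp [0.5447 0.4088 0.0144] gap 0.0594 F [-0.5 -0.3  2.4]
lift t41.01 tcp [0.544  0.4083 0.1687] gap 0.0596 F [ 0.1 -0.3 -1.9]
over t42.06 tcp [0.4767 0.1506 0.1404] gap 0.0594 F [ 0.1  0.5 -0.2]
near t43.12 tcp [0.4763 0.1492 0.0317] gap 0.0592 F [-0.2  0.  -1.9]
at t43.83 tcp [0.4756 0.1489 0.0199] gap 0.0595 F [-0.9 -0.4 -1.1]
settle 0.0003 t44.27 tcp [0.4757 0.149  0.0196] gap 0.0595 F [ 0.7 -0.6 -0.5]
settle 0 t44.67 tcp [0.4757 0.149  0.0193] gap 0.0598 F [ 0.5  0.  -0.5]
settle -0.0004 t45.08 tcp [0.4757 0.149  0.0192] gap 0.0596 F [-1.1 -0.6  5.7]
```

View pics/w12.png

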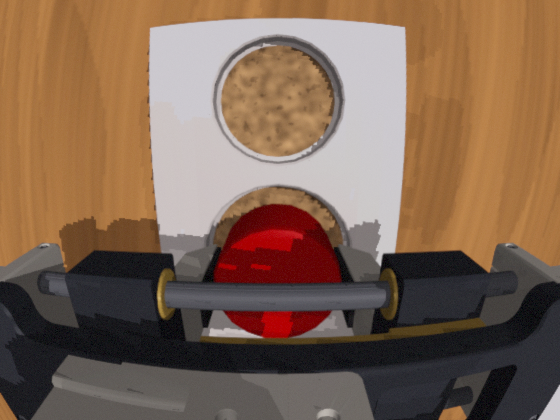

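The round is inside the large round well at (278,265). I'll release it and hover over the honey jar.

Run:
```python
from ops import *
release('red'); shot('w13')
p,a=ori['honey'][:2]
manip.move_pose([.5,-.2,.2],q(a))
manip.move_pose([*p,.17],q(a)); c=shot('w14')
from ov2 import overlay
overlay('pics/w14.png',c,'pics/w14o.png',s=1,box=(0,0,560,420))
st()
```

```text
open t45.80 tcp [0.4756 0.149  0.0188] gap 0.0919 F [-0.   0.8 -0.2]
up t46.89 tcp [0.4749 0.1488 0.1592] gap 0.0919 F [-0.8  0.1  0.1]
 t49.25 tcp [ 0.5695 -0.4201  0.1701] gap 0.0918 F [-0.3  0.2 -0.1]
```

View pics/w13.png

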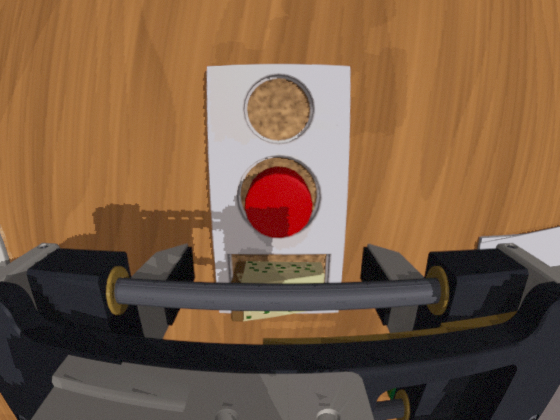

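View pics/w14o.png

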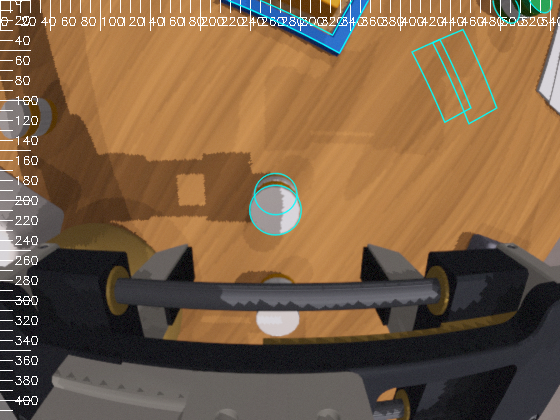

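The white-lid target is at (275,208) under the gripper. A look-alike is at (277,318) and another at (25,115), so this is the leftmost one. The bowl on the left is about 4 cm clear of the gripper body by my estimate, so I'll pick.

Run:
```python
from ops import *
pick('honey',hov=.16); place('honey'); shot('w15')
settle('honey')
```

```text
down t50.81 tcp [ 0.5689 -0.4235  0.0223] gap 0.0915 F [ 0.7 -0.5  0.3]
closed t51.62 tcp [ 0.5682 -0.4229  0.0212] gap 0.0437 F [-0.2  0.1 -0.1]
lift t52.83 tcp [ 0.5677 -0.4223  0.1786] gap 0.0434 F [ 0.5  0.1 -2.2]
over t55.20 tcp [0.4652 0.2314 0.1402] gap 0.0438 F [-1.   0.5 -0.8]
near t56.20 tcp [0.4651 0.2324 0.0388] gap 0.0436 F [-0.3  0.  -0.1]
at t56.91 tcp [0.4644 0.2322 0.0269] gap 0.0435 F [ 0.3  0.1 -1.2]
settle 0.0003 t57.36 tcp [0.4645 0.2323 0.0266] gap 0.0436 F [-0.4 -0.3 -1.5]
settle 0 t57.76 tcp [0.4644 0.2322 0.0262] gap 0.0437 F [ 0.2  0.1 -1.6]
settle -0.0004 t58.16 tcp [0.4645 0.2323 0.0261] gap 0.0434 F [-1.7 -1.   4.8]
```

View pics/w15.png

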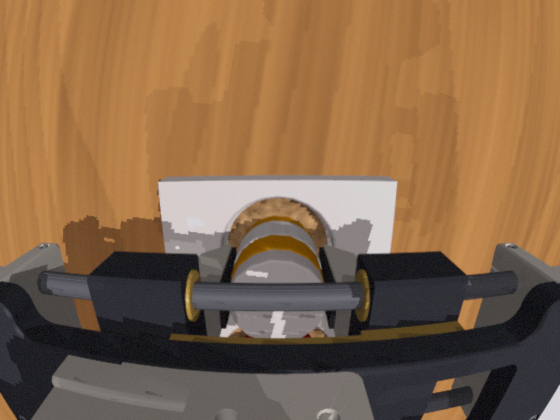

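The honey jar is in the small round well at (277,265). I'll release it, back off and check everything.

Run:
```python
from ops import *
release('honey',up=.2); manip.move_pose([.45,.48,.25],q(np.radians(8)))
shot('tF','top'); shot('sF','scene'); shot('wF'); st()
t=cv2.imread('pics/tF.png'); s=cv2.imread('pics/sF.png')
cv2.imwrite('pics/tFc.png',crop(t,190,140,400,260,3)); cv2.imwrite('pics/sFc.png',crop(s,90,75,400,285,2))
```

```text
open t59.08 tcp [0.4645 0.2322 0.0258] gap 0.0921 F [ 0.  -0.5  0. ]
up t60.39 tcp [0.4638 0.232  0.1992] gap 0.0918 F [-0.5  0.2  0.7]
 t61.53 tcp [0.4514 0.4774 0.2499] gap 0.0916 F [ 0.5 -0.3  0.1]
```

View pics/tFc.png

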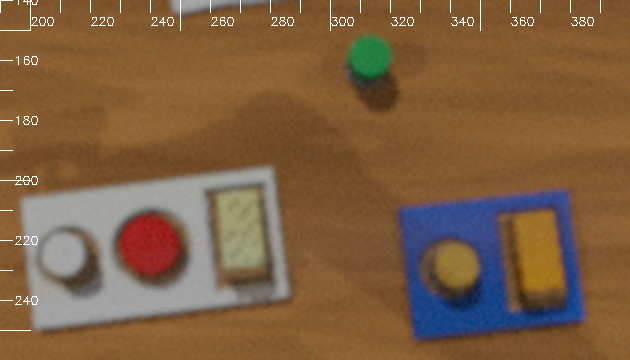

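View pics/sFc.png

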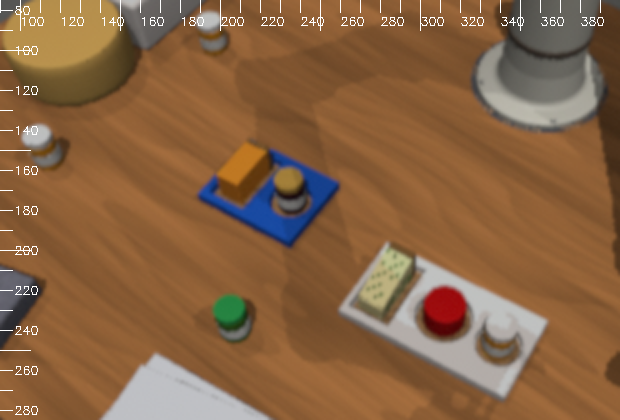

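View pics/tF.png

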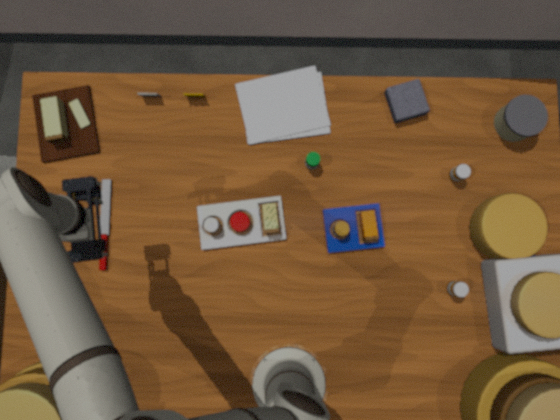

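All five pieces sit in their wells. Pesto (313,159), the knife (105,225) and the two spare honey jars have not moved, so I'm handing in.

```bash
python3 -c "
from bench import manip
manip.hand_in(); print(manip.current_clock())"
```

```text
the job is handed in; nothing more can be done
the job is handed in; nothing more can be done
```

Both tasting orders are made up and the job is handed in, at about 62 s of the 128 s limit.

- **Blue tray:** the orange cheese block is in the rectangular well and the gold-lid fig jar is in the round well.
- **White tray:** the herb wedge is in the rectangular well, the red waxed round is in the large round well and the white-lid honey jar is in the small round well. The honey jar is the leftmost of the three look-alikes.
- **Order and placing:** I placed them in the order you listed. Each piece was lowered until the wrist felt the well floor (about 5 N) before I let go, so nothing was dropped.
- **Last checks:** the final overhead and scene pictures show all five upright inside their wells, with the gripper clear of everything. The pesto jar, the knife and the other two honey jars are where they started.

No check failed. The overhead and scene cameras disagreed by about 1–2 px (roughly 3 mm) when I fitted positions. The wrist camera agreed with the combined fit to about 2 mm.

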